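# Extend the swarf wand in its holder cup

### The arm

A 6-joint arm with a two-finger parallel gripper is mounted at the origin on the work surface. World frame = base frame: x ahead of the robot, y to its left, z up, the work surface at z = 0. Lengths are in m, angles in rad, forces in N, time in s.
With the tool pointing down it reaches from about 0.4 to 0.825 m from the base axis. Payload 7 kg.
Tool frame: the origin (TCP) lies on the mounting face of the last link; the fingertips stand 178 mm ahead of it and the grasp point (between the pads) lies 159 mm ahead of it (env.hold_point_z is the distance from the TCP to the grasp point, in m); z points along the fingers, y is the direction in which the jaws open and shut (so a half turn about z gives the same grasp; the last joint's range is limited). The gripper opens to 88 mm and grips with 3 to 60 N. Pads are 19 mm wide; open, the fingers measure 130 mm over their backs; the gripper's body (78 mm by 193 mm) begins 47 mm behind the grasp point.
Start: joints at [-0.901, 0.359, 0.012, 0, -1.224, -0.288], TCP at [0.251, -0.626, 0.405] pointing down, gripper open.
Joint ranges: [-3.07, 3.07], [-1.43, 2.12], [-1.02, 1.25], [-3.03, 1.67], [-3.05, -0], [-3.03, 3.03]. Speed limits (rad/s): [2.39, 2.39, 3.01, 3.14, 3.14, 3.14].

### API

Orientations are given as a rotation vector (axis times angle).
In Python, from workcell import env, kinematics, viewer, status gives the robot as it stands. Calls block until the motion is done:
- env.move_pose(position, orientation): joint-space move of the TCP to a pose.
- env.move_linear(position, v=0.15, rot=None, max_force=None): straight line of the TCP; rot=None keeps the orientation; v is the mean speed in m/s. With max_force (N) it stops when the force on the tool has changed by that much, and returns True; else False.
- env.movej(angles): joint-space move.
- env.move_gripper(opening): finger opening in m; the grip force is fixed at half the most; returns when the fingers have stopped.
- env.sleep(seconds).
- kinematics.ik(position, orientation): joint angles nearest the present ones, or None.
- viewer.get_image(name): name is "scene" or "top"; returns (picture, depth): 400x640x3 uint8, red, green, blue; 400x640 float32, m along the optical axis (not along the pixel's ray), 0 where there is no reading.
- viewer.camera_model(name): a dict with "camera_matrix" (3x3 intrinsics, pixels), "position" and "attitude" of the camera in the world. Camera axes: x right, y down, z forward; pixel columns grow to the right and rows downward; lengths in m; the calibration is good to about 2 mm. A picture is of the moment at which its call begins. camera_model takes no time and is no camera call.
A pose or a line that the arm cannot do raises env.MotionError and nothing moves.
- env.close_job(): hands the job in, once; it reports no verdict.
Readings, each from a call of its own:
- status.get_time_s(): time.
- status.get_joint_pos(): joint angles.
- status.get_qvel(): joint speeds.
- status.get_joint_efforts(): joint torques, N m.
- status.get_eef_pos(): TCP position.
- status.get_tcp_rot(): TCP orientation.
- status.get_ft_force(): force on the tool from outside, world axes, zero at the start.
- status.get_wrist_torque(): the same for the moment, N m.
- status.get_grip_width(): finger opening in m.
Only numpy, scipy, OpenCV 4.12 (cv2) and the standard library are available. Lean on these libraries where they do the work, as an engineer would, in place of code of your own. Each camera call takes 0.05 s, during which the arm holds its last target.

### The job

Stand the magnetic swarf wand upright in the holder cup, right down on the cup's floor, and let go of it; then press the button on top of its knob fully in, take hold of the knob and pull it straight up past the first stop to the second stop, so that the wand would shed its chips. Finish while still holding the knob there at full extension (it springs back if released), with the wand's body still standing down in the cup. Do not knock the wand over, and leave the other things on the saw bed alone.

Things in the scene. Friction and masses are not known exactly. Their poses are not given: they have to be found in the camera images.
- wand: Swarf wand, 0.7 to 0.9 kg, stands upright on the bench; round, yaw is of no matter. Steel tube 44 mm diameter, 0 to 90 mm high, foot chamfered 4 mm; black collar 50 mm diameter to 110; neck 14 mm to 126; black knob 34 mm diameter to 154; steel button 18 mm diameter to 164. Origin: centre of its underside, z up the tube. Button out: knob locked to tube, so it can be carried by the knob.
- knob (a point): Centre of the black knob (140 mm above the wand's origin when retracted, 240 mm at full extension), the place to grip; moves with the knob.
- button_top (a point): Centre of the button's top face, on the wand's axis; 10 mm above the knob's top when out, 4 mm when pressed in.
- button (a joint): Button travel in m: 0 is out (locked), 0.006 fully in (unlocked). Pressed straight down with about 4 N; it stays in by friction when let go.
- knob_rod (a joint): First section, knob rod out of the middle tube, in m: 0 retracted, 0.05 at the first stop. Always pulled back by a spring of 1.0 to 1.3 N plus the weight of 60 g, so it moves before the second section.
- mid_tube (a joint): Second section, middle tube (28 mm diameter) out of the wand's tube, in m: 0 retracted, 0.05 at the second stop (knob 100 mm above its retracted place). Spring pulls it back with 2.4 to 3.0 N; the whole pull is about 4 N, less than the weight of the wand's tube (5.8 N at least). Pulling on past the second stop lifts the wand out of the cup.
- cup: Holder cup, fixed: white round cup on a square grey foot plate 90 x 90 x 8 mm. Origin: centre of the plate's underside on the bench; z up. Bore 50 mm diameter, opening out to 66 mm at the rim; outside 74 mm at the rim.
- cup_in (a point): Centre of the cup's inner floor, 13 mm above the bench, where the wand's underside comes to rest.
- cup_rim (a point): Centre of the cup's mouth, 68 mm above the bench.
- offcut: Bystander: solid steel round bar offcut 38 mm diameter, 85 mm tall, standing loose. Origin: centre of its underside.
- oil: Bystander: small white oil bottle with black cap, 52 mm diameter, 100 mm tall, standing loose. Origin: centre of its underside.
- wrench: Bystander: steel wrench lying on the bench. Origin: underside, near its middle.
- slug: Bystander: steel disc 48 mm diameter, 14 mm thick, lying on the bench. Origin: centre of its underside.
Things that resemble listed ones, but are neither listed nor needed, are in the scene too. What is meant by the cup is not brown, and is the larger of those in its own colour.

How it is judged:
On the way, in this order (a step that is already met when the one before it is completed fails the run):
1. the wand stands in the cup, on its floor, let go of (horizontal distance between wand and cup_in below 0.01 m and z of wand in the frame of cup_in below 0.008 m and angle between wand's own z axis and vertical below 0.15 rad and contact force between the fingers and wand below 0.1 N), for 0.2 s.
2. the button is pressed in with the wand standing in the cup (horizontal distance between wand and cup_in below 0.01 m and z of wand in the frame of cup_in below 0.008 m and angle between wand's own z axis and vertical below 0.15 rad and value of joint button above 0.0045 m), for 0.05 s.
3. the knob is pulled to the first stop (value of joint knob_rod above 0.045 m and z of wand in the frame of cup_in below 0.02 m), for 0.02 s.
At the end, for the whole second after the job is handed in: The fingers hold the knob (more than 1 N) with both sections at their stops (first within 5 mm, second within 7 mm of 50 mm), the button in, and the wand's body still standing in the cup: within 10 mm of its axis, less than 8 mm above its floor, less than 0.15 rad off upright, at rest (all of step 2 and value of joint knob_rod above 0.045 m and value of joint mid_tube above 0.043 m and contact force between the fingers and wand above 1 N and height (world z) of knob above 0.235 m and linear speed of wand below 0.02 m/s); the arm keeps its last pose, push and grip.
It fails at once if the wand is knocked over (angle between wand's own z axis and vertical above 0.6 rad).
It fails at once if the wand is pulled up out of the cup after its button was pressed (value of joint button above 0.0045 m and z of wand in the frame of cup_in above 0.025 m).
It fails at once if another thing on the bed is moved more than 30 mm or knocked over (distance of any of offcut, oil, wrench, slug from where it was at the start of the episode above 0.03 m or angle between any of offcut, oil's own z axis and vertical above 0.5 rad).
It also fails if it takes over 66 s, if anything falls off the work surface, if the arm or the gripper's body presses on something with over 40 N, if the wrist force passes 120 N, or if a joint passes its speed limit or range.

## Working session

There is one attempt and no reset: what is moved stays moved. The work goes in short steps, each a Python script; the robot and the scene stay as the last script left them, time stands still between calls to the robot, and variables do not carry over. Pictures are saved under pics/ and viewed, and the job is handed in when it is done.

```bash
ls; mkdir -p pics; python3 - <<'E'
from workcell import env, kinematics, viewer, status
import cv2, numpy as np
for n in ["scene","top"]:
    im,d=viewer.get_image(n)
    cv2.imwrite(f"pics/{n}0.png",im[:,:,::-1]); np.savez(f"pics/{n}0.npz",im=im,d=d)
    print(n,viewer.camera_model(n))
print(status.get_time_s(),status.get_tcp_rot(),status.get_grip_width())
E
```

```text
pics
scene {'camera_matrix': array([[421.22478662,   0.        , 316.294877  ],
       [  0.        , 421.22478662, 193.61615838],
       [  0.        ,   0.        ,   1.        ]]), 'position': array([0.97694918, 0.44575746, 0.75760705]), 'attitude': array([-0.98406474, -2.48774813,  0.99398241])}
top {'camera_matrix': array([[462.56654589,   0.        , 324.88117031],
       [  0.        , 462.56654589, 203.06070066],
       [  0.        ,   0.        ,   1.        ]]), 'position': array([ 0.47179113, -0.00245307,  1.25053336]), 'attitude': array([-2.19550642,  2.1764614 , -0.06418204])}
0.1 [ 5.95854315e-01 -3.08410863e+00 -2.23804762e-03] 0.08726262812314099
```

View pics/scene0.png

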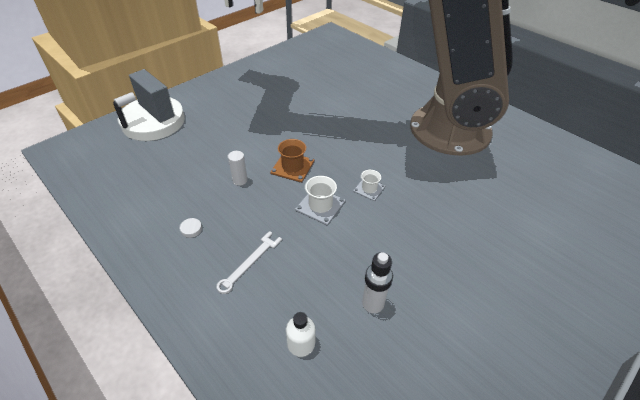

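View pics/top0.png

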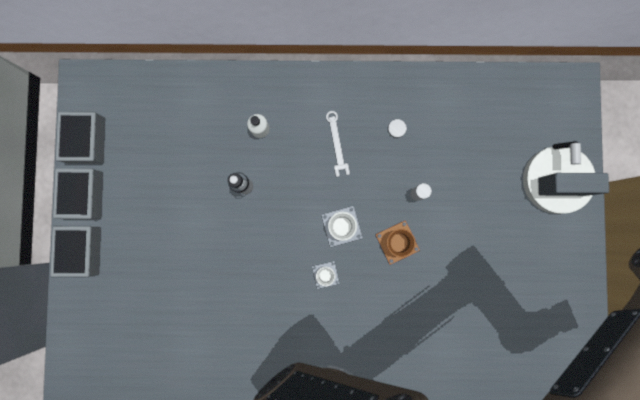

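The candidates for the cup are a brown one (scene 292,157; top 398,242), a large white one (scene 321,197; top 341,227) and a small white one (scene 370,182; top 325,275). The large white one fits, being not brown and the larger of its colour. The wand is at scene (377,280), top (238,183). Next I'll check an enlarged crop and measure.

```bash
cat > h.py <<'E'
import numpy as np, cv2
from scipy.spatial.transform import Rotation as R
from workcell import env, kinematics, viewer, status
def cam(n):
    m=viewer.camera_model(n); return m["camera_matrix"],np.array(m["position"]),R.from_rotvec(m["attitude"]).as_matrix()
def cloud(n,d):
    K,p,A=cam(n); v,u=np.mgrid[0:d.shape[0],0:d.shape[1]]
    c=np.stack([(u-K[0,2])/K[0,0]*d,(v-K[1,2])/K[1,1]*d,d],-1)
    return c@A.T+p
def proj(n,X):
    K,p,A=cam(n); c=(np.atleast_2d(X)-p)@A; q=c@K.T; return q[:,:2]/q[:,2:]
def circ(P):
    A=np.c_[2*P,np.ones(len(P))]; s=np.linalg.lstsq(A,(P**2).sum(1),rcond=None)[0]
    return s[:2],np.sqrt(s[2]+s[:2]@s[:2])
E
python3 - <<'E'
from h import *
out=[]
for n,boxes in {"scene":[(270,135,390,225),(340,240,410,325)],"top":[(300,195,430,295),(215,160,265,210)]}.items():
    z=np.load(f"pics/{n}0.npz"); im=z["im"];d=z["d"];P=cloud(n,d)
    for (a,b,c,e) in boxes:
        out.append(cv2.resize(im[b:e,a:c,::-1],(380,290),interpolation=cv2.INTER_CUBIC))
    # bench check
    print(n,"bench z",P[300,200],P[200,300 if n=="top" else 150][2])
    def pts(x0,y0,r,lo,hi):
        m=(np.hypot(P[...,0]-x0,P[...,1]-y0)<r)&(P[...,2]>lo)&(P[...,2]<hi)&(d>0); return P[m]
    # coarse by pixel
    for nm,px in {"scene":dict(wand=(382,258),cup=(321,197)),"top":dict(wand=(235,180),cup=(341,227))}[n].items():
        print(n,nm,P[px[1],px[0]])
cv2.imwrite("pics/crops.png",np.vstack([np.hstack(out[:2]),np.hstack(out[2:])]))
E
```

```text
scene bench z [ 8.43598568e-01 -2.00880718e-02 -1.61163173e-04] 0.0030870734240323605
scene wand [0.60159204 0.22327918 0.16285339]
scene cup [ 0.51562426 -0.01395142  0.06870705]
top bench z [0.28980812 0.33620023 0.00258301] -0.002561595539761985
top wand [0.59463634 0.21705953 0.16327383]
top cup [ 0.48773447 -0.03873901  0.01420053]
```

View pics/crops.png

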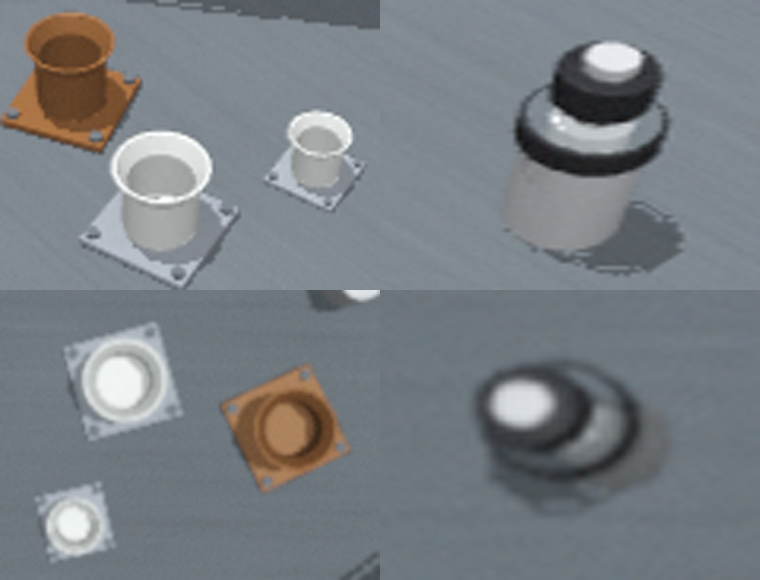

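The crops confirm it: the large white cup at scene (321,197) is clearly bigger than the small white one at (370,182). The wand is upright with its button out. Now I'll fit axes to height slices in both views.

```bash
python3 - <<'E'
from h import *
for n in ["scene","top"]:
    z=np.load(f"pics/{n}0.npz"); d=z["d"];P=cloud(n,d)
    def rep(nm,x0,y0,r,lo,hi):
        m=(np.hypot(P[...,0]-x0,P[...,1]-y0)<r)&(P[...,2]>lo)&(P[...,2]<hi)&(d>0); Q=P[m]
        if len(Q)<8: print(n,nm,lo,len(Q));return
        c,rr=circ(Q[:,:2]); box=cv2.minEnclosingCircle(Q[:,:2].astype(np.float32))
        print(n,nm,(lo,hi),len(Q),"fit",c.round(4),rr.round(4),"mec",np.round(box[0],4),round(box[1],4),"mean",Q.mean(0).round(4))
    rep("button",.598,.22,.05,.158,.172)
    rep("knobtop",.598,.22,.05,.148,.157)
    rep("knobside",.598,.22,.05,.128,.150)
    rep("collar",.598,.22,.05,.105,.115)
    rep("collside",.598,.22,.05,.093,.106)
    rep("tube",.598,.22,.05,.02,.085)
    rep("rim",.49,-.04,.06,.064,.075)
    rep("wall",.49,-.04,.06,.02,.05)
    rep("floor",.49,-.04,.02,.008,.02)
    rep("plate",.49,-.04,.07,.005,.0115)
E
```

```text
scene button (0.158, 0.172) 86 fit [0.5993 0.2229] 0.0067 mec [0.5982 0.2228] 0.0098 mean [0.6    0.2233 0.1635]
scene knobtop (0.148, 0.157) 178 fit [0.5988 0.2227] 0.0136 mec [0.5987 0.2223] 0.0172 mean [0.6028 0.2251 0.1536]
scene knobside (0.128, 0.15) 137 fit [0.5982 0.2222] 0.0165 mec [0.5991 0.2226] 0.017 mean [0.6094 0.2288 0.1392]
scene collar (0.105, 0.115) 170 fit [0.6019 0.2245] 0.0169 mec [0.5984 0.2223] 0.0251 mean [0.607  0.2279 0.1085]
scene collside (0.093, 0.106) 164 fit [0.6072 0.2273] 0.0151 mec [0.6025 0.2247] 0.0243 mean [0.6123 0.2305 0.0998]
scene tube (0.02, 0.085) 400 fit [0.5982 0.2223] 0.0214 mec [0.6   0.223] 0.0217 mean [0.6128 0.2308 0.0527]
scene rim (0.064, 0.075) 181 fit [ 0.4925 -0.0387] 0.0336 mec [ 0.4925 -0.0393] 0.0377 mean [ 0.4872 -0.0434  0.0673]
scene wall (0.02, 0.05) 380 fit [ 0.4931 -0.0383] 0.0269 mec [ 0.4926 -0.0385] 0.0295 mean [ 0.4939 -0.0377  0.0352]
scene floor 0.008 4
scene plate (0.005, 0.0115) 529 fit [ 0.493  -0.0371] 0.0415 mec [ 0.491  -0.0375] 0.0641 mean [ 0.5028 -0.0265  0.0083]
top button (0.158, 0.172) 49 fit [0.5955 0.
[... 381 characters left out ...]
0.5899 0.2143 0.1082]
top collside (0.093, 0.106) 34 fit [0.5945 0.2134] 0.0159 mec [0.595  0.2161] 0.0239 mean [0.5891 0.2081 0.0996]
top tube (0.02, 0.085) 77 fit [0.5924 0.2164] 0.015 mec [0.5943 0.2203] 0.0215 mean [0.5885 0.2087 0.0526]
top rim (0.064, 0.075) 169 fit [ 0.4894 -0.039 ] 0.0335 mec [ 0.4894 -0.0392] 0.0364 mean [ 0.4893 -0.0388  0.0672]
top wall (0.02, 0.05) 21 fit [ 0.4894 -0.0391] 0.025 mec [ 0.4899 -0.0392] 0.0254 mean [ 0.4973 -0.0503  0.0353]
top floor (0.008, 0.02) 169 fit [ 0.4899 -0.0401] 0.0141 mec [ 0.4904 -0.04  ] 0.02 mean [ 0.49   -0.0399  0.0126]
top plate (0.005, 0.0115) 473 fit [ 0.49 -0.04] 0.0431 mec [ 0.4884 -0.0359] 0.0676 mean [ 0.4881 -0.0372  0.0085]
```

Both views agree on the heights: button top 0.163, knob top 0.153, rim 0.067, floor 0.0126. They also agree on the wand-to-cup vector (-0.106, -0.262), with only a steady 3 mm offset in x between the cameras. I'll use the means, wand (0.597, 0.2225) and cup (0.491, -0.039), with the jaws along x to centre the uncertain axis.

```bash
cat >> h.py <<'E'
def rot(a): return (R.from_euler('z',a)*R.from_euler('x',np.pi)).as_rotvec()
def gp(): return np.array(status.get_eef_pos())+[0,0,-env.hold_point_z]
def up(p): return np.array(p)+[0,0,env.hold_point_z]
def snap(tag):
    for n in ["scene","top"]:
        im,d=viewer.get_image(n); cv2.imwrite(f"pics/{n}_{tag}.png",im[:,:,::-1]); np.savez(f"pics/{n}_{tag}.npz",im=im,d=d)
def look():
    print("t",round(status.get_time_s(),2),"gp",gp().round(4),"w",round(status.get_grip_width(),4),"F",np.round(status.get_ft_force(),2))
E
python3 - <<'E'
from h import *
for a in (np.pi/2,-np.pi/2):
    for p in ((.597,.2225,.14),(.597,.2225,.25),(.491,-.039,.26),(.491,-.039,.153)):
        print(round(a,2),p,np.round(kinematics.ik(up(p),rot(a)),3) if kinematics.ik(up(p),rot(a)) is not None else None)
E
```

```text
1.57 (0.597, 0.2225, 0.14) [ 0.663  0.379 -0.212  0.    -0.979  2.479]
1.57 (0.597, 0.2225, 0.25) [ 0.663  0.294 -0.07   0.    -1.206  2.479]
1.57 (0.491, -0.039, 0.26) [ 0.321  0.044 -0.356  0.    -1.171  2.821]
1.57 (0.491, -0.039, 0.153) [ 0.321  0.143 -0.511  0.    -0.917  2.821]
-1.57 (0.597, 0.2225, 0.14) [ 0.663  0.379 -0.212  0.    -0.979 -0.663]
-1.57 (0.597, 0.2225, 0.25) [ 0.663  0.294 -0.07   0.    -1.206 -0.663]
-1.57 (0.491, -0.039, 0.26) [ 0.321  0.044 -0.356  0.    -1.171 -0.321]
-1.57 (0.491, -0.039, 0.153) [ 0.321  0.143 -0.511  0.    -0.917 -0.321]
```

```bash
python3 - <<'E'
from h import *
r=rot(-np.pi/2)
env.move_pose(up([.597,.2225,.25]),r); look()
hit=env.move_linear(up([.597,.2225,.140]),v=0.08,max_force=10); print(hit); look()
snap("pre")
K=[(proj(n,[.597,.2225,.14]).round(0)) for n in("scene","top")]; print(K)
im=cv2.imread("pics/scene_pre.png"); im2=cv2.imread("pics/top_pre.png")
cv2.imwrite("pics/pre.png",np.hstack([cv2.resize(im[180:340,300:460],(400,400)),cv2.resize(im2[110:230,170:290],(400,400))]))
E
```

```text
t 3.31 gp [0.5972 0.2218 0.25  ] w 0.0876 F [-0.44  0.16  0.57]
False
t 4.83 gp [0.5972 0.2226 0.1406] w 0.0875 F [ 0.15  0.05 -0.43]
[array([[382., 264.]]), array([[235., 180.]])]
```

View pics/pre.png

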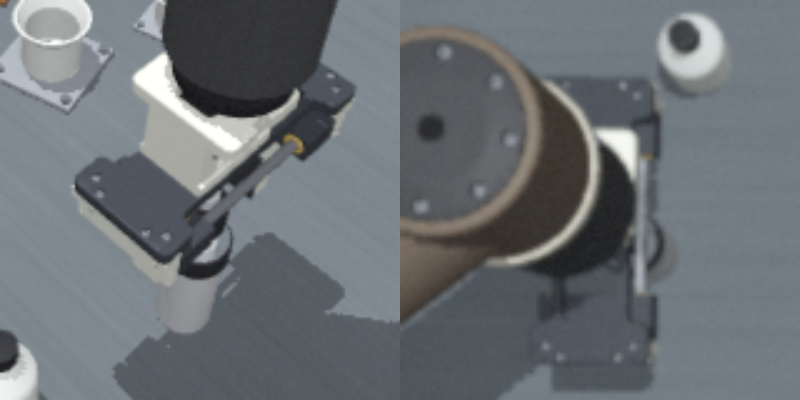

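The wand (crop left, about 195,290) stands between the fingers, and the oil bottle is clear. I'll grip, lift and carry it over the cup.

```bash
python3 - <<'E'
from h import *
env.move_gripper(0.02); look()
env.move_linear(up([.597,.2225,.25]),v=0.1); look()
env.move_linear(up([.491,-.039,.25]),v=0.12); env.sleep(.3); look()
snap("over")
im=cv2.imread("pics/scene_over.png"); im2=cv2.imread("pics/top_over.png")
cv2.imwrite("pics/over.png",np.hstack([cv2.resize(im[90:250,240:400],(400,400)),cv2.resize(im2[160:280,280:400],(400,400))]))
for n in("scene","top"):
    z=np.load(f"pics/{n}_over.npz"); d=z["d"];P=cloud(n,d)
    for nm,lo,hi,r in(("tube",.115,.195,.03),("collar",.205,.217,.032),("rim",.064,.075,.06),("wall",.02,.05,.06)):
        m=(np.hypot(P[...,0]-.491,P[...,1]+.039)<r)&(P[...,2]>lo)&(P[...,2]<hi)&(d>0);Q=P[m]
        if len(Q)>8: print(n,nm,len(Q),circ(Q[:,:2]),Q[:,2].min())
    m=(np.hypot(P[...,0]-.491,P[...,1]+.039)<.03)&(P[...,2]>.08)&(P[...,2]<.2)&(d>0);print("lowest",P[m][:,2].min() if m.any() else None)
E
```

```text
t 5.83 gp [0.597  0.2225 0.14  ] w 0.0333 F [ 0.67 -1.01  0.01]
t 7.08 gp [0.5968 0.2224 0.249 ] w 0.0335 F [ 0.12 -0.46 -8.66]
t 9.88 gp [ 0.491  -0.0389  0.25  ] w 0.0334 F [-0.17  0.06 -9.22]
scene tube 561 (array([ 0.49258337, -0.03843024]), np.float64(0.02092052188633944)) 0.11544972680204235
scene collar 140 (array([ 0.49667195, -0.03365617]), np.float64(0.017772486994027108)) 0.2051817055244104
scene rim 140 (array([ 0.49255895, -0.03868575]), np.float64(0.033739852813242856)) 0.06409012685756021
scene wall 375 (array([ 0.49316077, -0.03831963]), np.float64(0.026917397575079792)) 0.02003184458280427
lowest 0.11097974532267896
lowest None
```

View pics/over.png

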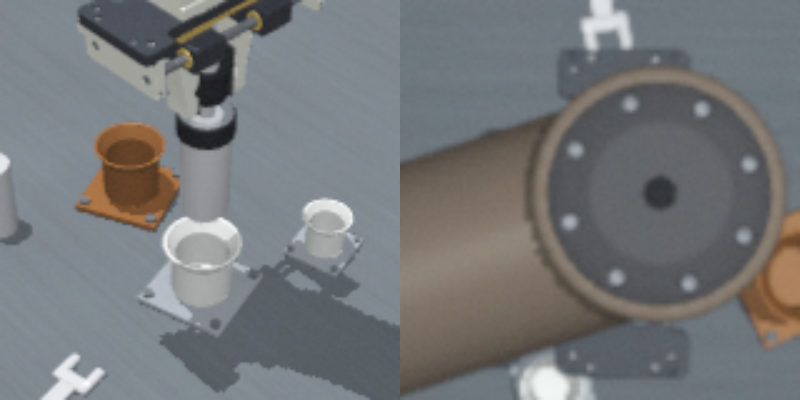

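In the scene view the tube (0.4926, -0.0384) hangs upright and matches the rim centre (0.4926, -0.0387) to within 1 mm. Inserting now.

```bash
python3 - <<'E'
from h import *
h=env.move_linear(up([.491,-.039,.165]),v=0.08,max_force=8); print(h); look()
if not h:
    h=env.move_linear(up([.491,-.039,.151]),v=0.02,max_force=4); print(h); look()
E
```

```text
False
t 11.19 gp [ 0.4913 -0.039   0.1656] w 0.0334 F [-0.22  0.49 -8.77]
True
t 11.78 gp [ 0.491  -0.039   0.1528] w 0.0335 F [0.03 0.64 5.04]
```

```bash
python3 - <<'E'
from h import *
env.move_gripper(0.085); env.sleep(.4); look()
env.move_linear(up([.491,-.039,.225]),v=0.1); look()
snap("rel")
im=cv2.imread("pics/scene_rel.png")
cv2.imwrite("pics/rel.png",cv2.resize(im[90:250,240:400],(500,500)))
P=cloud("scene",np.load("pics/scene_rel.npz")["d"])
for nm,lo,hi,r in(("tube",.08,.1,.03),("collar",.106,.121,.032),("knob",.142,.163,.025),("ktop",.164,.1695,.025),("btn",.172,.182,.014),("rim",.064,.075,.06)):
    m=(np.hypot(P[...,0]-.4925,P[...,1]+.0385)<r)&(P[...,2]>lo)&(P[...,2]<hi);Q=P[m]
    if len(Q)>8: print(nm,len(Q),circ(Q[:,:2]),np.median(Q[:,2]),Q[:,2].max(),cv2.minEnclosingCircle(Q[:,:2].astype(np.float32)))
E
```

```text
t 13.18 gp [ 0.4897 -0.0392  0.1511] w 0.0849 F [-0.48  1.23  0.01]
t 14.07 gp [ 0.4907 -0.039   0.2244] w 0.085 F [ 1.19 -0.52 -0.41]
tube 113 (array([ 0.49244443, -0.03818572]), np.float64(0.02061298999484533)) 0.08895425606168728 0.09950835985983475 ((0.496078222990036, -0.03478146716952324), 0.02064894139766693)
collar 146 (array([ 0.49765497, -0.03271692]), np.float64(0.017074542721188683)) 0.11488712666897644 0.12079312970589329 ((0.4956962466239929, -0.03443554788827896), 0.023824788630008698)
knob 118 (array([ 0.49265015, -0.0386119 ]), np.float64(0.01587875337935809)) 0.15243389972244176 0.16295960105231977 ((0.4942673146724701, -0.03688976913690567), 0.016491945832967758)
ktop 91 (array([ 0.49308868, -0.03801957]), np.float64(0.013303975078305911)) 0.1672604843962474 0.16937504211441834 ((0.4929805397987366, -0.039057228714227676), 0.017911670729517937)
btn 52 (array([ 0.49273757, -0.03820529]), np.float64(0.006944360713080177)) 0.17655575933948248 0.17949661154347896 ((0.4922253489494324, -0.03802594169974327), 0.009408361278474331)
rim 181 (array([ 0.49012499, -0.04111545]), np.float64(0.030765216989941623)) 0.06796092240327078 0.07492289022559862 ((0.4923569858074188, -0.038721002638339996), 0.036948613822460175)
```

View pics/rel.png

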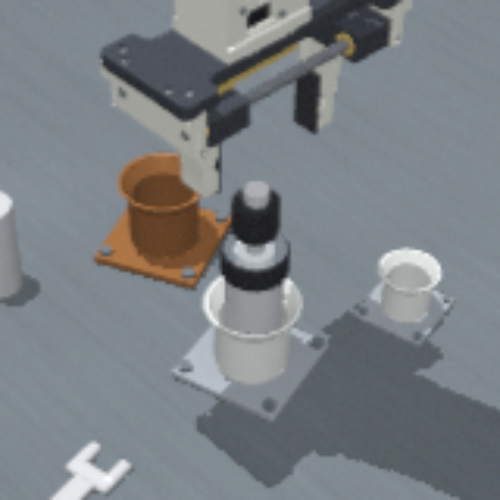

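The wand is upright on the cup floor: button top 0.177, knob top 0.167, tube and cup axes coincident. Now I'll close the fingers and press the button.

```bash
python3 - <<'E'
from h import *
env.move_gripper(0.0); look()
env.move_linear(up([.491,-.039,.203]),v=0.06); env.sleep(.2); look()
h=env.move_linear(up([.491,-.039,.185]),v=0.012,max_force=14); print(h); look()
env.sleep(.2); look()
env.move_linear(up([.491,-.039,.225]),v=0.06); env.move_gripper(.085); look()
snap("prs")
P=cloud("scene",np.load("pics/scene_prs.npz")["d"])
for nm,lo,hi,r in(("ktop",.164,.1685,.02),("btn",.1695,.182,.012)):
    m=(np.hypot(P[...,0]-.4925,P[...,1]+.0385)<r)&(P[...,2]>lo)&(P[...,2]<hi);Q=P[m]
    if len(Q): print(nm,len(Q),np.median(Q[:,2]),Q[:,2].max())
im=cv2.imread("pics/scene_prs.png")
cv2.imwrite("pics/prs.png",cv2.resize(im[90:250,240:400],(500,500)))
E
```

```text
t 15.57 gp [ 0.491 -0.039  0.225] w 0.0006 F [-0.09  0.4  -0.94]
t 16.28 gp [ 0.4911 -0.039   0.2033] w 0.0004 F [-0.06  0.14  0.59]
True
t 17.57 gp [ 0.492  -0.039   0.1879] w 0.0005 F [-0.58 -0.17  5.96]
t 17.77 gp [ 0.4919 -0.0391  0.1879] w 0.0002 F [-2.05  0.93  6.28]
t 19.96 gp [ 0.491 -0.039  0.225] w 0.0853 F [-0.8   0.01  0.19]
ktop 90 0.16688328916936795 0.1684515914708391
btn 35 0.17065495259229257 0.17270387092397044
```

View pics/prs.png

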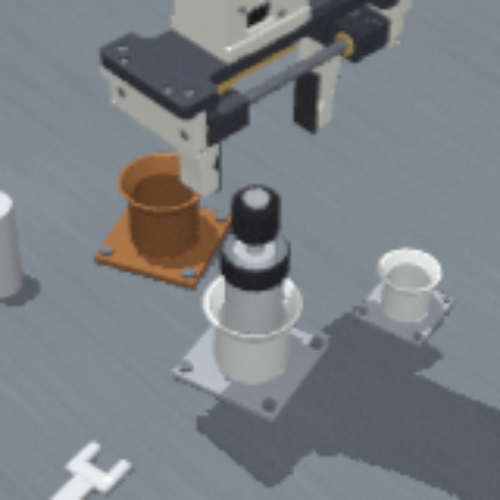

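The button top has dropped from 0.177 to 0.171, 4 mm above the knob top, so it is fully in. Next: grip and pull.

```bash
python3 - <<'E'
from h import *
env.move_linear(up([.491,-.039,.153]),v=0.06,max_force=10); look()
env.move_gripper(.02); env.sleep(.2); look(); g0=gp()
f0=np.array(status.get_ft_force())
for dz in (.025,.05,.075,.09,.0975):
    h=env.move_linear(up([.491,-.039,.153+dz]),v=0.03,max_force=12); env.sleep(.15); print(dz,h); look()
    if h: break
snap("pull")
P=cloud("scene",np.load("pics/scene_pull.npz")["d"])
for nm,lo,hi,r in(("tube",.08,.1,.03),("colltop",.118,.13,.026),("mid",.13,.17,.026),("rod",.18,.22,.02)):
    m=(np.hypot(P[...,0]-.4925,P[...,1]+.0385)<r)&(P[...,2]>lo)&(P[...,2]<hi);Q=P[m]
    if len(Q)>5: print(nm,len(Q),circ(Q[:,:2]),np.median(Q[:,2]),Q[:,2].min(),Q[:,2].max())
im=cv2.imread("pics/scene_pull.png")
cv2.imwrite("pics/pull.png",cv2.resize(im[90:250,240:400],(500,500)))
E
```

```text
t 21.41 gp [ 0.4911 -0.039   0.1534] w 0.0849 F [-0.41 -0.01  0.6 ]
t 22.48 gp [ 0.4911 -0.039   0.153 ] w 0.0331 F [-0.43  0.61 -0.57]
0.025 False
t 23.61 gp [ 0.491  -0.039   0.1779] w 0.0333 F [ 1.43  0.07 -1.5 ]
0.05 False
t 24.74 gp [ 0.491  -0.039   0.2029] w 0.0332 F [ 0.81 -0.59 -2.7 ]
0.075 False
t 25.88 gp [ 0.491  -0.039   0.2279] w 0.0332 F [ 0.23 -0.01 -2.79]
0.09 False
t 26.68 gp [ 0.491  -0.039   0.2429] w 0.0334 F [ 0.02  0.37 -3.8 ]
0.0975 False
t 27.23 gp [ 0.491  -0.039   0.2505] w 0.0332 F [ 1.28  0.54 -3.53]
tube 117 (array([ 0.4926334 , -0.03828219]), np.float64(0.020688040134109104)) 0.0898394090716984 0.08005579750014247 0.09970177471072439
colltop 109 (array([ 0.49429332, -0.03594378]), np.float64(0.017980371883642432)) 0.12226345630699598 0.11802964362982393 0.1298916728585875
mid 211 (array([ 0.49298887, -0.03775691]), np.float64(0.012121157682474215)) 0.1549770536257593 0.13009193732686897 0.1698695876074956
rod 105 (array([ 0.4930908 , -0.03794058]), np.float64(0.005660062051793208)) 0.19994832189771095 0.18033889707885642 0.21968436898949506
```

View pics/pull.png

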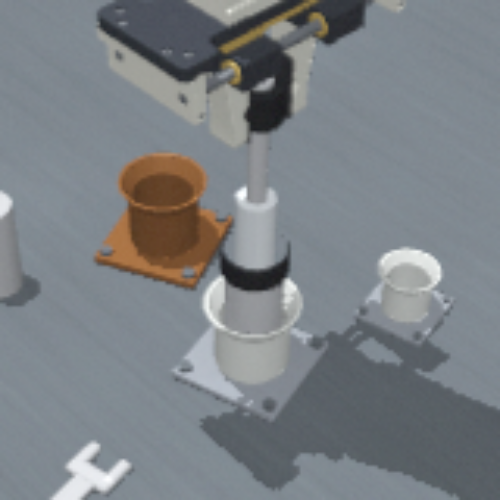

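```bash
python3 - <<'E'
from h import *
P=cloud("scene",np.load("pics/scene_pull.npz")["d"])
m=(np.hypot(P[...,0]-.4925,P[...,1]+.0385)<.03)&(P[...,2]>.1)
for z in np.arange(.1,.275,.005):
    Q=P[m&(abs(P[...,2]-z)<.0025)]
    if len(Q)>2:
        e=np.linalg.svd(Q[:,:2]-Q[:,:2].mean(0))[2][0]; w=np.ptp((Q[:,:2]-Q[:,:2].mean(0))@e); print(round(z,3),len(Q),round(w,4))
look()
E
```

```text
0.1 3 0.0094
0.105 24 0.0469
0.11 42 0.0464
0.115 51 0.047
0.12 66 0.0477
0.125 36 0.0469
0.13 23 0.0242
0.135 18 0.0241
0.14 20 0.0239
0.145 24 0.024
0.15 20 0.0238
0.155 24 0.0265
0.16 20 0.0262
0.165 26 0.0254
0.17 62 0.0269
0.175 13 0.0128
0.18 14 0.0127
0.185 11 0.0114
0.19 14 0.0131
0.195 12 0.0126
0.2 14 0.013
0.205 13 0.0128
0.21 13 0.0124
0.215 11 0.0127
0.22 13 0.0102
0.225 15 0.0104
0.23 4 0.0271
0.235 15 0.0535
0.24 31 0.0539
0.245 40 0.0576
0.25 41 0.0562
0.255 44 0.0544
0.26 42 0.054
0.265 79 0.0546
0.27 32 0.055
t 27.32 gp [ 0.491  -0.039   0.2504] w 0.0335 F [ 0.37  0.05 -4.74]
```

The collar top is at about 0.123 (wand on the floor) and the middle tube's top at about 0.171, so it is out about 48 mm. The knob centre is at 0.2505 and the pull is about 4 N, so the wand isn't being lifted. Handing in.

```bash
python3 - <<'E'
from h import *
look(); env.close_job()
E
```

```text
t 27.32 gp [ 0.491  -0.039   0.2504] w 0.0335 F [ 0.37  0.05 -4.74]
the job is handed in; nothing more can be done
```

The job is handed in at 27.3 s of the 66 s allowed. No verdict was reported.

I carried the wand by its knob to the large white cup, lowered it to the floor and let go. I then pressed the button with the closed fingers, gripped the knob again and pulled it up 97.5 mm, and handed in while holding it there.

**Last checks:**
- **Wand in the cup:** the collar top is at about 0.123 m, which puts the body on the cup floor. The tube axis was within about 1 mm of the cup's axis.
- **Button:** its top dropped from 0.177 to 0.171 m, 4 mm above the knob, so it is fully in. I measured this before the pull, because the fingers hide the button afterwards.
- **Extension:** the middle tube is out about 48 mm, so I take the first section to be at its stop. The knob centre is at about 0.2505 m.
- **Pull and grip:** the pull was 3.5–4.7 N, below the tube's 5.8 N weight. The fingers are closed on the knob at 33.5 mm.

**Disagreement:** the two cameras differed by a steady 3 mm in x. I used the mean and confirmed the alignment in the scene view before lowering the wand. The top camera could not check it there because the arm blocked its view.

I did not re-measure the bystanders, but I saw no contact with them in the pictures and no unexpected forces.

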